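Refit the lever head of a pump dispenser on its keyed stem

ROBOT

A 6-joint arm with a two-finger parallel gripper is mounted at the origin on the work surface. World frame = base frame: x ahead of the robot, y to its left, z up, the work surface at z = 0. Lengths are in m, angles in rad, forces in N, time in s.
With the tool pointing down it reaches from about 0.225 to 0.725 m from the base axis. Payload 3.1 kg.
Tool frame: the origin (TCP) lies on the front face of the gripper's body, between the roots of the fingers; the fingertips stand 73 mm ahead of it and the grasp point (between the pads) lies 54 mm ahead of it; z points along the fingers, x is the direction in which the jaws open and shut, and the axes are right-handed (so a half turn about z gives the same grasp; the last joint's range is limited). The gripper opens to 85 mm and grips with 20 to 120 N. Pads are 22 mm wide; open, the fingers measure 114 mm over their backs; the gripper's body (76 mm by 85 mm) begins 54 mm behind the grasp point. The pads swing forward as they close: fully open they stand 13 mm farther back than shut.
Start: joints at [-0.128, 0.048, 0.099, 1.622, 0, 1.443], TCP at [0.525, -0, 0.304] pointing down, gripper open.
Joint ranges: [-2.91, 2.91], [-0.99, 1.94], [-1.21, 1.42], [-2.12, 2.29], [-1.49, 1.47], [-3.14, 3.14]. Speed limits (rad/s): [2.79, 2.79, 3.14, 3.14, 3.14, 3.14].

INTERFACE

Orientations are given as a unit quaternion [w, x, y, z].
In Python, from station import r, cams gives the robot as it stands.
- The arm moves only by the tool drive_tool, never from a script. Its arguments are lists of equal length, an entry for each row: "slide": the shift along the tool's x, y, z in cm, a list of three; "spin": the turn about the tool's z in rad; "jaw": the opening in per cent of the stroke, from 0 (shut) to 100 (fully open). In form: {"slide": [[x, y, z], ...], "spin": [spin, ...], "jaw": [jaw, ...]}. A call has 1 to 10 rows; each row shifts and turns the commanded pose from where the row before left it, along the tool's axes as they then stand; what a row does not reach is not made up. A row lasts 1/10 s, in which the tool goes at most 50 mm and 8.59 degrees, less where a joint would pass 70% of its speed; a pose out of reach is approached as far as the arm can. A call is refused whole if a number of a shift passes 5 or a number of a turn 0.15, either way. A call with a gripper value outside its range is refused whole. The fingers move at their own pace and stop on an object; "force" is the grip in N (left out, the last holds). Time passes only in rows, so rows that do not move let the fingers close. It gives the time, the measured TCP pose, the force and the opening at its end, in the units of the state.
- r.read_state(): the state, without advancing time (a new reading comes with each control period).
- cams.camera(name): name is "scene" or "side" or "wrist"; returns a dict with "img" (384x512x3 uint8, red, green, blue), "depth" (384x512 float32, m along the optical axis (not along the pixel's ray), 0 where there is no reading), "fovy" (degrees; the focal length in pixels is half the picture's height over the tangent of half this angle, whatever the lens; pixels are square), "cx", "cy" (the principal point, pixels), "world_from_camera" (4x4, takes a point from camera to world coordinates). Camera axes: x right, y down, z forward; pixel columns grow to the right and rows downward; lengths in m; the calibration is good to about 2 mm. A picture is of the moment at which its call begins.
- r.close_job(): hands the job in, once; it reports no verdict.
The state is a dict: "t": time; "qpos": joint angles; "dq": joint speeds; "effort": joint torques, N m; "position": TCP position; "orientation": TCP orientation; "contact_force": force on the tool from outside, world axes, zero at the start; "ft_torque": the same for the moment, N m; "width": finger opening in m.
Only numpy, scipy, OpenCV 4.12 (cv2) and the standard library are available. Lean on these libraries where they do the work, as an engineer would, in place of code of your own. Each camera call takes 0.05 s, during which the arm holds its last target.

TASK

Put the loose lever head back on the empty soap dispenser: set it on the pump stem and turn it until the flat in its socket finds the stem's flat and it drops fully home. Turn head and stem together until the spout points straight out over the dispenser's front, then push the head right down through a full pump stroke and let it spring back. Leave it standing free, and do not shift the other things on the shelf.

Things in the scene. Friction and masses are not known exactly. Their poses are not given: they have to be found in the camera images.
- dispenser: White plastic pump bottle (58 x 88 mm, shoulder 122 mm up) in a low teak caddy (80 x 112 x 34 mm) screwed to the shelf: it cannot move. Origin: centre of the caddy's underside, on the shelf. Its z is up, the axis of bottle, collar and stem; its -x is the FRONT, the broad side with a plain panel, facing the arm within about 30 degrees. Neck: collar.
- collar (a point): On the axis at the top of the bottle's cap, 151 mm over the shelf, where the pump stem comes out (axes as dispenser). The cap is 30 mm across and 4 mm high, on a ribbed collar 45 mm across and 18 mm high. The stem stands 30 mm out of it; with the head home, 14 mm stay free between cap and head.
- plunger_top (a point): Centre of the stem's upper end, 30 mm over collar. The stem is a grey D-section bar 20 mm across, its one flat 6 mm from the axis, 1.5 mm chamfer. At the start the flat is turned anticlockwise (from above) from the front by 25 to 80 degrees: NOT measured, it must be seen or felt for. It turns stiffly (0.09 N m) and stays put. This point goes down with the stroke but does not turn.
- plunger (a joint): Stroke of the pump stem (m): 0 up, 0.009 right down. A spring holds it up: it starts to move at about 7.5 N, needs about 13 N at the bottom and comes back by itself. (Turning the stem is another joint, not measured, free from 40 degrees clockwise to 125 degrees anticlockwise of the front.)
- head_grip (a point): The loose white lever head, 28 to 56 g, 36 mm high, standing socket down on the mat at the start. This point: on its socket axis, half-way up, 18 mm over the lower rim. Its z is up, its -x the way the spout points. Round skirt 30 mm across up to 16 mm, then a block 30 x 30 mm up to 33 mm: grip its flat sides, 15 mm to each side along its y. Fully home, this point is 2 mm above plunger_top.
- socket (a point): Centre of the head's lower rim, the mouth of its D-shaped socket: 22 mm across, 16 mm deep, its one flat on the spout side 7 mm from the axis. It slips over the stem (1 mm play) only when both flats face the same way within about 7 degrees; otherwise the rim rests on the stem's end, 16 mm too high. Home, the socket's roof rests on the stem's end. Axes as head_grip.
- spout_tip (a point): End of the head's spout, 62 mm out to -x from the socket axis, 19.5 mm over the lower rim; the spout is 12 mm thick. Opposite it a thumb lever, 24 mm wide and 5 mm thick, reaches 45 mm back to +x at the top. Axes as head_grip.
- soap_holder: Slatted teak soap holder, 80 x 112 x 25 mm, screwed to the shelf. Origin: centre of its underside. It and the dispenser stand left and right, either way round.
- soap: Bystander: cream soap block 52 x 78 x 26 mm on the teak holder. Origin: centre of its underside.
- cup: Bystander: blue plastic cup, 74 mm across, 92 mm high. Origin: centre of its underside.
- comb: Bystander: wooden bead comb, 42 x 130 x 16 mm, lying flat. Origin: centre of its underside.
- nail_file: Bystander: steel nail file, 16 x 160 x 8 mm, lying flat. Origin: middle of its underside.
- pumice: Bystander: grey pumice stone 50 x 75 x 32 mm. Origin: centre of its underside.
- jar: Bystander: small glass jar with a teak lid, 58 mm across, 70 mm high. Origin: centre of its underside.
- nail_brush: Bystander: wooden nail brush 36 x 90 x 28 mm, bristles down. Origin: centre of its underside.
Mind the look-alikes: they are no part of the job. Of the things like the dispenser, leave any that is red; of the rest the smaller one is meant.

How it is judged:
By the outcome, as a careful person would: the job done as asked, in the order asked, and still so for the second after the job is handed in, with the robot touching nothing.
It also fails if it takes over 54 s, if anything falls off the work surface, if the arm or the gripper's body presses on something with over 40 N, if the wrist force passes 120 N, or if a joint passes its speed limit or range.

## Working session

There is one attempt and no reset: what is moved stays moved. The work goes in short steps, Python scripts to look and compute and a tool call to move; the robot and the scene stay as the last step left them, time stands still between calls to the robot, and variables do not carry over. Pictures are saved under pics/ and viewed, and the job is handed in when it is done.

Besides the shell and the picture viewer there is one more tool, called after "Call:" as name(argument=value, ...), one argument or row to a line, values as JSON. drive_tool: Moves the arm, as the interface text tells. Its arguments: {"type":"object","properties":{"slide":{"type":"array","items":{"type":"array","items":{"type":"number"}}},"spin":{"type":"array","items":{"type":"number"}},"jaw":{"type":"array","items":{"type":"number"}},"force":{"type":"number"}},"required":["slide","spin","jaw"]}

```bash
ls; mkdir -p pics
python3 - <<'E'
from station import r,cams
import cv2,numpy as np,pickle
print(r.read_state())
for n in ["scene","side","wrist"]:
    c=cams.camera(n); pickle.dump(c,open(f"pics/{n}0.pkl","wb"))
    cv2.imwrite(f"pics/{n}0.png",cv2.cvtColor(c["img"],cv2.COLOR_RGB2BGR))
    print(n,c["fovy"],c["cx"],c["cy"],np.round(c["world_from_camera"],3).tolist())
E
```

```text
pics
{'t': 0.0, 'qpos': array([-1.27811245e-01,  4.87522450e-02,  9.75762283e-02,  1.62199767e+00,
        1.53200544e-05,  1.44301638e+00]), 'dq': array([ 0.00098916,  0.00118994, -0.00065387, -0.00080087, -0.00100041,
       -0.00155248]), 'effort': array([ 2.96208136e-04, -3.38780022e+01,  3.20016932e+01,  2.03766406e-02,
       -2.11149008e-04,  6.20949692e-06]), 'position': array([5.24554895e-01, 4.24365790e-05, 3.02705349e-01]), 'orientation': array([-1.59092187e-04,  9.99999293e-01, -1.56564325e-05, -1.17800809e-03]), 'contact_force': array([-0.28631679, -0.6260297 , -0.7242983 ]), 'ft_torque': array([0.01900309, 0.05969915, 0.04865556]), 'width': 0.08546284375126224}
scene 57.01967838201107 251.4068413494638 193.17303855449455 [[0.771, 0.433, -0.467, 0.983], [0.636, -0.536, 0.555, -0.436], [-0.01, -0.725, -0.689, 0.749], [0.0, 0.0, 0.0, 1.0]]
side 46.049928664571105 261.6439644785905 196.60023095751592 [[0.749, -0.349, 0.564, -0.101], [-0.663, -0.396, 0.635, -0.661], [0.002, -0.849, -0.528, 0.775], [0.0, 0.0, 0.0, 1.0]]
wrist 58.82788624136402 254.16935692295846 190.8677830713413 [[1.0, 0.001, -0.001, 0.524], [0.001, -0.955, -0.297, 0.076], [-0.001, 0.297, -0.955, 0.372], [0.0, 0.0, 0.0, 1.0]]
```

View pics/scene0.png

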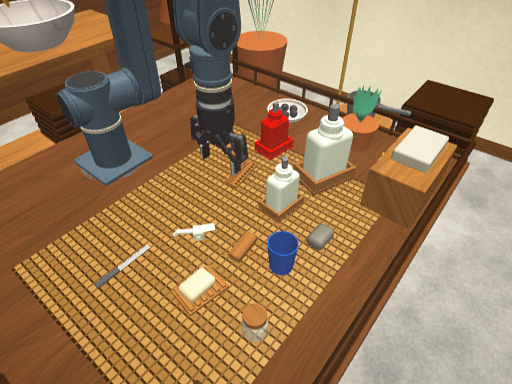

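View pics/side0.png

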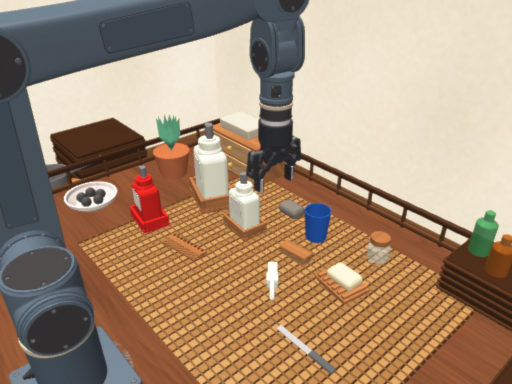

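View pics/wrist0.png

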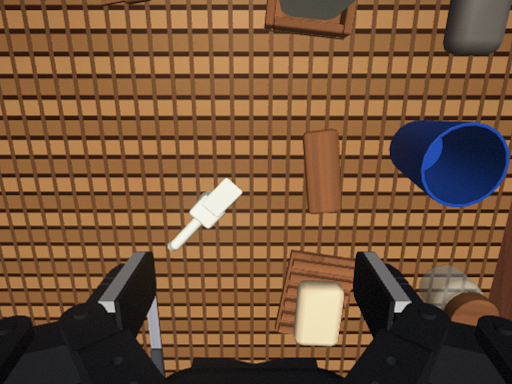

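Scene view candidates:
- **Dispensers:** red at (274,133), which is to be left; big white at (328,150); small white at (283,187), which is the one meant.
- **Heads:** the only loose one is at (200,231) in scene and (215,205) in wrist.

Next I check both in close crops and measure them.

```bash
cat > h.py <<'E'
import numpy as np,cv2,pickle
def f(c): return c["img"].shape[0]/2/np.tan(np.radians(c["fovy"])/2)
def cloud(c):
    d=c["depth"];F=f(c);v,u=np.indices(d.shape)
    P=np.stack([(u-c["cx"])/F*d,(v-c["cy"])/F*d,d],-1)
    T=c["world_from_camera"];return P@T[:3,:3].T+T[:3,3]
def ray(c,u,v,z):
    T=c["world_from_camera"];F=f(c)
    d=T[:3,:3]@np.array([(u-c["cx"])/F,(v-c["cy"])/F,1]);o=T[:3,3]
    return o+d*(z-o[2])/d[2]
def proj(c,p):
    T=c["world_from_camera"];q=T[:3,:3].T@(np.asarray(p)-T[:3,3]);F=f(c)
    return q[0]/q[2]*F+c["cx"],q[1]/q[2]*F+c["cy"]
def load(n): return pickle.load(open(f"pics/{n}.pkl","rb"))
def snap(n,tag):
    from station import cams
    c=cams.camera(n);pickle.dump(c,open(f"pics/{n}{tag}.pkl","wb"));return c
def crop(c,x0,y0,x1,y1,s,fn):
    im=cv2.cvtColor(c["img"],cv2.COLOR_RGB2BGR)[y0:y1,x0:x1]
    cv2.imwrite(fn,cv2.resize(im,None,fx=s,fy=s,interpolation=cv2.INTER_CUBIC))
E
python3 - <<'E'
from h import *
s,d,w=load("scene0"),load("side0"),load("wrist0")
a=cv2.resize(cv2.cvtColor(s["img"],4)[145:225,245:325],None,fx=5,fy=5,interpolation=2)
b=cv2.resize(cv2.cvtColor(d["img"],4)[165:245,205:285],None,fx=5,fy=5,interpolation=2)
cv2.imwrite("pics/crop0.png",np.hstack([a,b]))
for n,c in (("scene",s),("side",d),("wrist",w)):
    P=cloud(c);im=c["img"].astype(int)
    white=(im.min(-1)>150)&(im.max(-1)-im.min(-1)<50)
    if n=="scene": box=(slice(215,245),slice(165,225))
    elif n=="side": box=(slice(255,305),slice(255,290))
    else: box=(slice(170,255),slice(160,250))
    q=P[box][white[box]&(c["depth"][box]>0)]
    print(n,len(q),q.min(0).round(3),q.max(0).round(3),np.median(q,0).round(3))
    # dispenser slices
for n,c in (("scene",s),("side",d)):
    P=cloud(c)
    u,v=(283,187) if n=="scene" else (244,205)
    print(n,P[v,u])
    m=np.zeros(P.shape[:2],bool);m[v-45:v+45,u-45:u+45]=1
    m&=c["depth"]>0
    for lo,hi in((.165,.19),(.152,.16),(.145,.1535),(.125,.145),(.1,.12),(.04,.1),(.028,.036)):
        k=m&(P[...,2]>lo)&(P[...,2]<hi); q=P[k]
        if len(q):print(lo,len(q),q[:,:2].min(0).round(3),q[:,:2].max(0).round(3),np.median(q,0).round(3))
E
```

```text
scene 294 [ 0.407 -0.106 -0.004] [0.51  0.001 0.039] [ 0.478 -0.059  0.032]
side 321 [ 0.424 -0.105 -0.001] [ 0.537 -0.004  0.039] [ 0.469 -0.057  0.031]
wrist 1629 [ 0.426 -0.101  0.   ] [ 0.51  -0.015  0.039] [ 0.477 -0.049  0.033]
scene [0.60310712 0.1465092  0.11428506]
0.165 79 [0.572 0.168] [0.625 0.326] [0.587 0.18  0.171]
0.152 60 [0.567 0.17 ] [0.629 0.318] [0.599 0.306 0.156]
0.145 156 [0.558 0.156] [0.63 0.32] [0.589 0.178 0.148]
0.125 243 [0.556 0.152] [0.631 0.325] [0.594 0.304 0.134]
0.1 398 [0.55  0.132] [0.633 0.33 ] [0.601 0.175 0.112]
0.04 1148 [0.369 0.034] [0.685 0.389] [0.602 0.296 0.062]
0.028 554 [0.344 0.118] [0.744 0.428] [0.598 0.188 0.032]
side [0.54720863 0.14096711 0.10774962]
0.165 58 [0.554 0.169] [0.585 0.341] [0.573 0.18  0.172]
0.152 96 [0.547 0.168] [0.618 0.36 ] [0.573 0.315 0.156]
0.145 139 [0.548 0.154] [0.617 0.354] [0.572 0.197 0.149]
0.125 292 [0.547 0.153] [0.625 0.359] [0.569 0.306 0.135]
0.1 440 [0.544 0.132] [0.622 0.368] [0.561 0.187 0.111]
0.04 1377 [0.522 0.132] [0.89  0.482] [0.569 0.308 0.063]
0.028 424 [ 0.524 -0.002] [0.88  0.486] [0.569 0.173 0.032]
```

View pics/crop0.png

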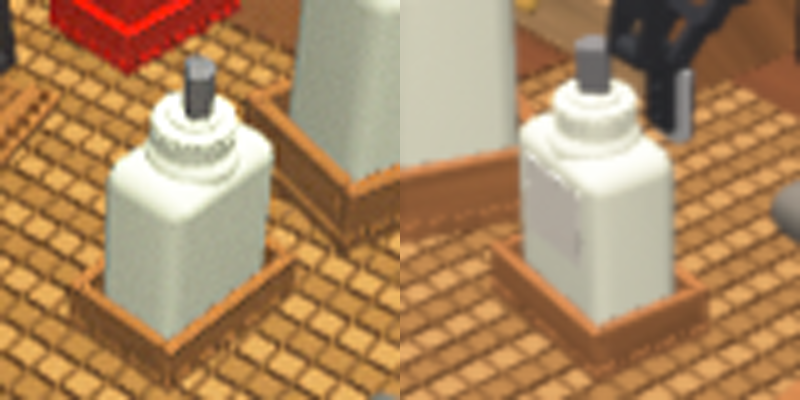

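Run:
```python
from h import *
s,d,w=load("scene0"),load("side0"),load("wrist0")
crop(w,150,160,260,260,7,"pics/crop_head.png")
P=cloud(w);im=w["img"].astype(int)
white=(im.min(-1)>140)&(im.max(-1)-im.min(-1)<60)
m=np.zeros_like(white);m[165:258,155:250]=1
m&=white
k=m&(P[...,2]>.030)
r=cv2.minAreaRect((P[k][:,:2]*1000).astype(np.float32));print("top",k.sum(),r,np.median(P[k][:,2]))
ct=cv2.findContours(m.astype(np.uint8),0,1)[0];ct=max(ct,key=cv2.contourArea)
print(cv2.minAreaRect(ct))
q=P[m&(w["depth"]>0)]
# profile along the axis
for kk in(k,):
    X=P[kk][:,:2];mu=X.mean(0);U,S,V=np.linalg.svd(X-mu);print(mu,V,np.degrees(np.arctan2(V[0,1],V[0,0])))
# caddy rim z=.034, dispenser
allp=[]
for n,c in(("scene",s),("side",d)):
    P=cloud(c)
    near=(np.hypot(P[...,0]-.585,P[...,1]-.18)<.075)&(c["depth"]>0)
    k=near&(abs(P[...,2]-.033)<.004)
    r=cv2.minAreaRect((P[k][:,:2]*1000).astype(np.float32));print(n,"rim",k.sum(),r)
    allp.append(P[k])
    k=near&(P[...,2]>.158)&(P[...,2]<.185);print("stem",P[k].mean(0),P[k].max(0),P[k].min(0))
    k=near&(P[...,2]>.05)&(P[...,2]<.115)
    allp[-1]=P[k];print("body",cv2.minAreaRect((P[k][:,:2]*1000).astype(np.float32)))
    big=(np.hypot(P[...,0]-.6,P[...,1]-.32)<.09)&(c["depth"]>0)&(P[...,2]>.06)
    q=P[big];print("big",q.min(0),q.max(0)); q=q[q[:,2]>.2];print("big>.2",q.min(0),q.max(0))
X=np.vstack(allp)[:,:2]
print("both",cv2.minAreaRect((X*1000).astype(np.float32)))
```

```text
top 1551 ((493.9013366699219, -19.14331817626953), (195.50172424316406, 39.72605895996094), 60.924530029296875) 0.03343246682386064
((201.75003051757812, 216.25001525878906), (26.870054244995117, 92.63097381591797), 45.0)
[ 0.47623125 -0.049719  ] [[-0.66201529 -0.74949033]
 [ 0.74949033 -0.66201529]] -131.45375199925823
scene rim 251 ((580.2572631835938, 177.11956787109375), (114.0624008178711, 80.20362854003906), 83.53397369384766)
stem [0.58350688 0.17508071 0.17286974] [0.59015834 0.18695475 0.1828792 ] [0.57188674 0.16755555 0.15808158]
body ((596.874267578125, 164.910400390625), (95.69129180908203, 45.352149963378906), 52.0428352355957)
big [0.54985167 0.30014864 0.06001085] [0.65886589 0.40428377 0.25897373]
big>.2 [0.57155732 0.33768619 0.20027043] [0.63737018 0.4013499  0.25897373]
side rim 218 ((576.418701171875, 179.61582946777344), (116.71631622314453, 80.7740478515625), 83.87136840820312)
stem [0.57480245 0.17696643 0.17111158] [0.58517828 0.18849116 0.18137921] [0.56788247 0.16757865 0.15829981]
body ((557.9987182617188, 168.6765899658203), (46.72401428222656, 96.20722198486328), 27.25589370727539)
big [0.54551249 0.29968958 0.0600744 ] [0.63546413 0.40726901 0.25807883]
big>.2 [0.5685742  0.3386102  0.20029007] [0.63216605 0.40207545 0.25807883]
both ((577.4081420898438, 175.58642578125), (88.15587615966797, 64.93567657470703), 83.8611068725586)
```

View pics/crop_head.png

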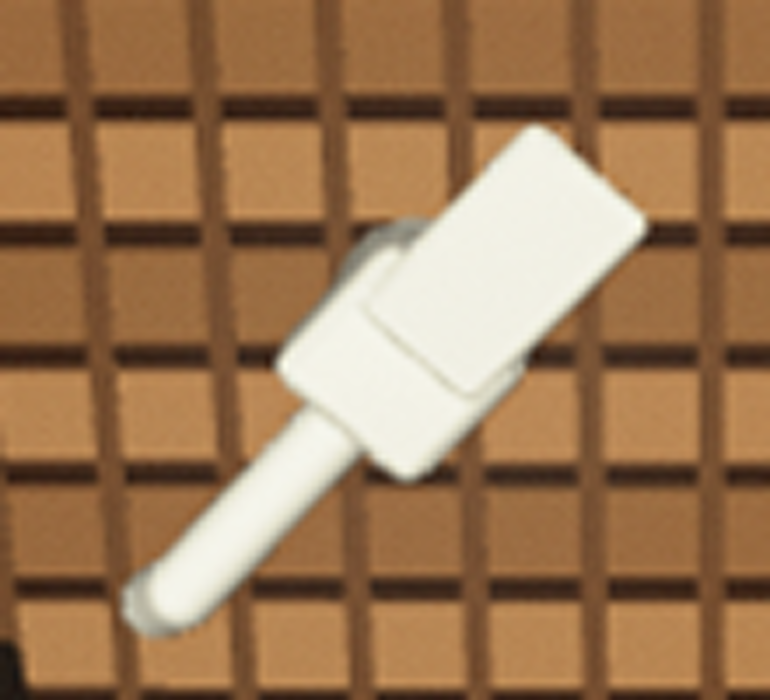

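Run:
```python
from h import *
w=load("wrist0")
def g(x,y,z): return ray(w,150+x/7-.5+.07,160+y/7-.5+.07,z)[:2]
L1,L2=g(537,123,.036),g(650,228,.036); B1,B2=g(277,365,.033),g(408,482,.033); T=g(140,612,.0195)
print(L1,L2,np.linalg.norm(L1-L2));print(B1,B2,np.linalg.norm(B1-B2));print(T)
L=(L1+L2)/2;B=(B1+B2)/2
x=(L-B);print(np.linalg.norm(x),"exp 60");x/=np.linalg.norm(x)
print("yaw",np.degrees(np.arctan2(x[1],x[0])), "axis from L",L-x*.045,"from B",B+x*.015,"from tip",T+x*.062)
for e in(L2-L1,B2-B1):print(np.degrees(np.arctan2(e[1],e[0]))+90)
P=cloud(w);print(P[160+200//7,150+500//7],P[160+370//7,150+390//7],P[150,150])
```

```text
[ 0.49520424 -0.01408723] [ 0.51154021 -0.03013795] 0.022901735916637894
[ 0.45451999 -0.05297514] [ 0.47366717 -0.07224128] 0.02716245319012073
[ 0.42693677 -0.1012311 ]
0.05641548751683728 exp 60
yaw 45.87398847023559 axis from L [ 0.47204148 -0.05441405] from B [ 0.47453716 -0.05184105] from tip [ 0.47010357 -0.05672686]
45.50462614530628
44.82256131555869
[ 0.4895092  -0.02558512  0.03631292] [ 0.47135907 -0.0533415   0.0328477 ] [ 0.40844501  0.00709303 -0.00055252]
```

Checks:
- **Dispenser:** the rim is 114x80 mm as given, and the axis is at about (0.578, 0.178). Yaw is about -6°, with the panel towards the arm. It is the smaller, non-red one.
- **Head:** the axis is at about (0.4725, -0.054), and head x is at +45.4°. The lever end is up-right in the crop and the spout down-left.

Next I put the wrist camera over the stem to see its flat.

Call:
drive_tool(
  slide=[
    [1.8,-3.3,0],
    [1.8,-3.3,0],
    [1.7,-3.4,0],
    [0,0,0],
    [0,0,0],
    [0,0,0],
  ],
  spin=[0,0,0,0,0,0],
  jaw=[100,100,100,100,100,100],
)

```text
t: 0.75
position: [0.5776, 0.0993, 0.3037]
orientation: [0.0, 1.0, -0.0, -0.0]
contact_force: [0.2, -0.7, 0.4]
width: 0.086
```

Run:
```python
from h import *
from station import r
c=snap("wrist","1");cv2.imwrite("pics/w1.png",cv2.cvtColor(c["img"],4))
u,v=proj(c,[.578,.178,.181]);print(u,v,r.read_state()["position"])
u,v=int(u),int(v)
x0,y0=max(u-60,0),max(v-60,0);crop(c,x0,y0,x0+120,y0+100,6,"pics/w1c.png");print(x0,y0)
```

```text
256.00862435677726 79.25326550217837 [0.5776195  0.09907231 0.30395559]
196 19
```

View pics/w1.png

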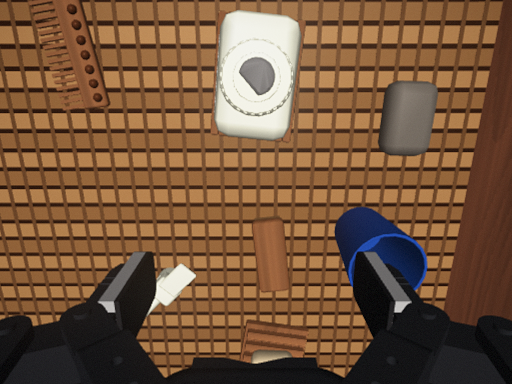

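View pics/w1c.png

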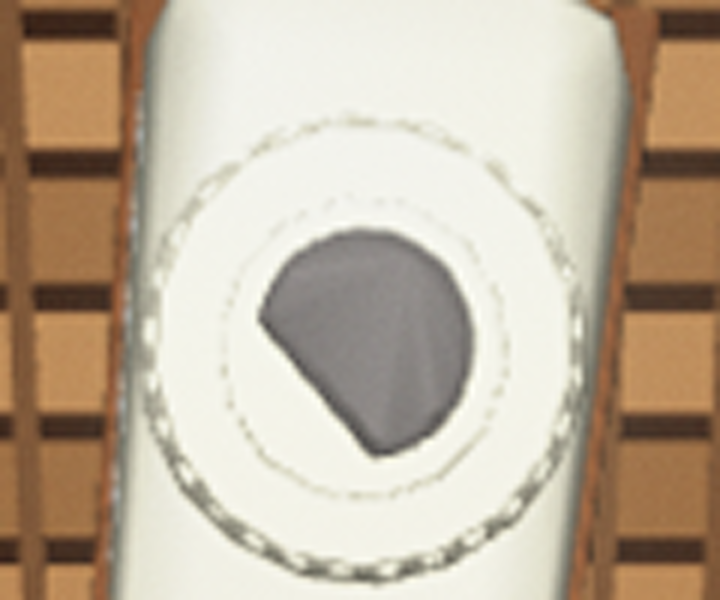

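Run:
```python
from h import *
c=load("wrist1")
g=cv2.resize(c["img"],None,fx=4,fy=4,interpolation=cv2.INTER_CUBIC).astype(int)
m=np.zeros(g.shape[:2],np.uint8);m[45*4:110*4,230*4:290*4]=1
m&=(g.max(-1)<175).astype(np.uint8)
n,lab,st,ce=cv2.connectedComponentsWithStats(m)
i=1+np.argmax(st[1:,4]);ct=cv2.findContours((lab==i).astype(np.uint8),0,1)[0][0][:,0,:]
W=np.array([ray(c,(x+.5)/4-.5,(y+.5)/4-.5,.1805)[:2] for x,y in ct])
# circle-fit: robust
from scipy.optimize import least_squares
q=least_squares(lambda p:np.hypot(W[:,0]-p[0],W[:,1]-p[1])-p[2],[.578,.178,.01],loss="soft_l1",f_scale=2e-4).x
print("circle",q)
rr=np.hypot(*(W-q[:2]).T);k=rr<q[2]-.0012
vx,vy,x0,y0=cv2.fitLine(W[k].astype(np.float32),2,0,.01,.01).ravel()
nrm=np.array([-vy,vx]);dd=nrm@(np.array([x0,y0])-q[:2]);nrm*=np.sign(dd)
print("flat dist",abs(dd),"normal dir",np.degrees(np.arctan2(nrm[1],nrm[0])))
print(st[i]/4)
# cap rib ring centre (z~.147)
P=cloud(c);near=(np.hypot(P[...,0]-.578,P[...,1]-.178)<.03)
for z0,z1 in((.149,.153),(.176,.185),(.144,.1485),(.119,.125)):
    k=near&(P[...,2]>z0)&(P[...,2]<z1);X=P[k]
    if len(X)>5: print(z0,len(X),np.median(X[:,2]),cv2.minEnclosingCircle((X[:,:2]*1000).astype(np.float32)))
# body/caddy yaw
near=(np.hypot(P[...,0]-.578,P[...,1]-.178)<.08)
for z0,z1 in((.09,.13),(.028,.038)):
    k=near&(P[...,2]>z0)&(P[...,2]<z1);print(k.sum(),cv2.minAreaRect((P[k][:,:2]*1000).astype(np.float32)))
im=c["img"].astype(int);wm=((im.min(-1)>150)&(im.max(-1)-im.min(-1)<45)).astype(np.uint8);wm[150:]=0
ct=max(cv2.findContours(wm,0,1)[0],key=cv2.contourArea)
print(cv2.minAreaRect(ct))
```

```text
circle [0.57847502 0.17984248 0.00938752]
flat dist 0.006221860796708393 normal dir -138.9936
[ 239.     57.25   36.     38.   3768.  ]
0.149 851 0.15033894285392685 ((578.4050903320312, 179.81004333496094), 14.808640480041504)
0.176 966 0.18020373719479818 ((578.2892456054688, 179.82444763183594), 9.972047805786133)
0.144 2219 0.14628155389241168 ((578.3533935546875, 179.7910614013672), 23.097196578979492)
0.119 1176 0.12144850595347226 ((577.984130859375, 178.0039825439453), 29.98351287841797)
5490 ((578.1098022460938, 179.8352508544922), (87.94187927246094, 58.86125946044922), 83.78872680664062)
848 ((578.5826416015625, 179.6409149169922), (111.55561828613281, 80.23619079589844), 84.09196472167969)
((255.46340942382812, 73.82927703857422), (76.19776916503906, 122.57901000976562), 6.340191841125488)
```

Stem top: circle centre (0.5784, 0.1798), in agreement with the cap and collar circles. The flat is 6.2 mm from the axis, facing -139°. Dispenser yaw is -6.1°, so the flat is about 47° anticlockwise of the front, within the stated range. Now over to the head, with the jaws turned across its sides.

Call:
drive_tool(
  slide=[
    [-1.75,2.55,0],
    [-1.75,2.55,0],
    [-1.75,2.55,0],
    [-1.75,2.55,0],
    [-1.75,2.55,0],
    [-1.75,2.58,0],
  ],
  spin=[0,0,0,0,0,0],
  jaw=[70,70,70,70,70,70],
)

```text
t: 1.4
position: [0.4715, -0.0551, 0.3043]
orientation: [0.0, 1.0, -0.001, 0.0]
contact_force: [-0.2, -0.8, 0.0]
width: 0.0597
```

Call:
drive_tool(
  slide=[
    [0,0,0],
    [0,0,0],
    [0,0,0],
    [0,0,0],
    [0,0,0],
    [0,0,0],
    [0,0,0],
    [0,0,0],
  ],
  spin=[0.13,0.13,0.13,0.13,0.13,0.13,0,0],
  jaw=[70,70,70,70,70,70,70,70],
)

```text
t: 2.2
position: [0.4725, -0.0539, 0.3042]
orientation: [0.0, 0.925, -0.38, 0.0]
contact_force: [-0.3, -0.7, 0.2]
width: 0.0596
```

Run:
```python
from h import *
from station import r
c=snap("wrist","2");cv2.imwrite("pics/w2.png",cv2.cvtColor(c["img"],4))
s=r.read_state();print(s["t"],s["qpos"].round(3),s["position"],s["orientation"],s["width"])
P=cloud(c);X=P[(c["depth"]>0)&(np.hypot(P[...,0]-.472,P[...,1]+.054)<.075)&(P[...,2]>.005)&(P[...,2]<.05)]
print(len(X))
im=c["img"].astype(int);wm=(im.min(-1)>140)&(im.max(-1)-im.min(-1)<60)&(P[...,2]>.028)&(P[...,2]<.042)&(np.hypot(P[...,0]-.48,P[...,1]+.048)<.06)
X=P[wm];print(cv2.minAreaRect((X[:,:2]*1000).astype(np.float32)))
v,u=np.nonzero(wm);print(u.min(),u.max(),v.min(),v.max())
crop(c,u.min()-20,v.min()-20,u.max()+20,min(384,v.max()+60),5,"pics/w2c.png");print(u.min()-20,v.min()-20)
```

```text
2.25 [-0.254 -0.08  -0.027  1.624 -0.     2.095] [ 0.47263708 -0.05377208  0.30413274] [ 1.55778267e-05  9.25152939e-01 -3.79594520e-01  1.99257187e-04] 0.06020540038776476
1999
((470.6938171386719, -56.10099792480469), (95.36180877685547, 28.08079719543457), 45.88783645629883)
241 268 118 209
221 98
```

View pics/w2.png

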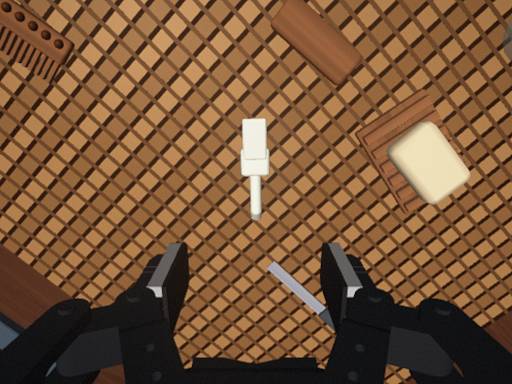

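View pics/w2c.png

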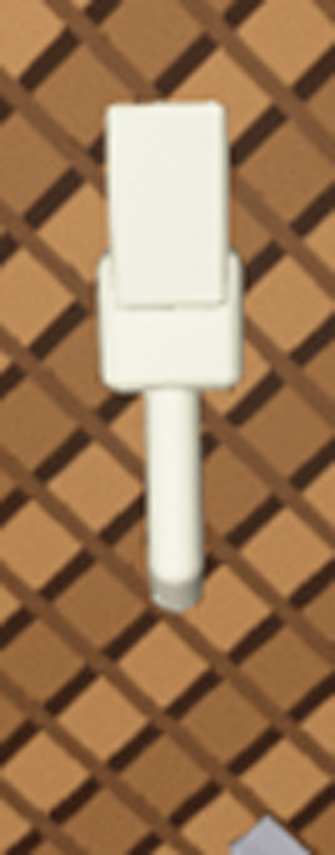

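Run:
```python
from h import *
w=load("wrist2")
def g(x,y,z): return ray(w,221+(x+.5)/5-.5,98+(y+.5)/5-.5,z)[:2]
L1,L2=g(107,102,.036),g(229,102,.036); B1,B2=g(99,389,.033),g(243,389,.033); T=g(175,609,.0175)
L=(L1+L2)/2;B=(B1+B2)/2
print(np.linalg.norm(L1-L2),np.linalg.norm(B1-B2))
x=(L-T);print(np.linalg.norm(L-B),"exp 60",np.linalg.norm(L-T),"exp 107");x/=np.linalg.norm(x)
print("yaw",np.degrees(np.arctan2(x[1],x[0])), "axis from L",L-x*.045,"from B",B+x*.015,"from tip",T+x*.062)
```

```text
0.02375239475497346 0.029745067704908545
0.058483951786991756 exp 60 0.1136256554710824 exp 107
yaw 46.23264658757635 axis from L [ 0.47287844 -0.05448013] from B [ 0.47378331 -0.05324707] from tip [ 0.46829526 -0.05926488]
```

Call:
drive_tool(
  slide=[
    [0,0,0],
    [0,0,0],
    [0,0,0],
    [0,0,0],
    [0,0,0],
    [0,0,0],
    [0,0,0],
    [0,0,0],
    [0,0,0],
    [0,0,0],
  ],
  spin=[-0.145,-0.145,-0.145,-0.145,-0.145,-0.145,-0.145,-0.145,-0.145,-0.145],
  jaw=[70,70,70,70,70,70,70,70,70,70],
)

```text
t: 3.25
position: [0.4729, -0.0535, 0.304]
orientation: [0.0, 0.943, 0.332, 0.0]
contact_force: [-0.2, 0.2, 1.1]
width: 0.0601
```

Call:
drive_tool(
  slide=[
    [0,0,0],
    [0,0,0],
    [0,0,0],
    [0,0,0],
    [0,0,0],
    [0,0,0],
    [0,0,0],
    [0,0,0],
    [0,0,0],
    [0,0,0],
  ],
  spin=[-0.145,-0.145,-0.145,-0.145,-0.145,-0.145,-0.145,-0.145,-0.145,-0.145],
  jaw=[70,70,70,70,70,70,70,70,70,70],
)

```text
t: 4.25
position: [0.4728, -0.0535, 0.304]
orientation: [0.0, 0.486, 0.874, -0.0]
contact_force: [0.5, -0.0, -0.2]
width: 0.0598
```

Call:
drive_tool(
  slide=[
    [0,0,0],
    [0,0,0],
    [0,0,0],
    [0,0,0],
  ],
  spin=[-0.145,-0.102,0,0],
  jaw=[70,70,70,70],
)

```text
t: 4.65
position: [0.4729, -0.0534, 0.304]
orientation: [0.0, 0.378, 0.926, 0.0]
contact_force: [-0.2, -0.7, 0.2]
width: 0.0598
```

Run:
```python
from h import *
from station import r
c=snap("wrist","3")
s=r.read_state();print(s["t"],s["qpos"].round(3),s["position"],s["orientation"],s["width"])
T=np.array(s["orientation"]);print("tool x yaw",np.degrees(2*np.arctan2(T[2],T[1])))
P=cloud(c)
im=c["img"].astype(int);wm=(im.min(-1)>140)&(im.max(-1)-im.min(-1)<60)&(P[...,2]>.012)&(P[...,2]<.042)&(np.hypot(P[...,0]-.472,P[...,1]+.054)<.075)
v,u=np.nonzero(wm);x0,y0=u.min()-15,max(0,v.min()-15)
crop(c,x0,y0,u.max()+15,min(384,v.max()+15),5,"pics/w3c.png");print(x0,y0)
```

```text
4.7 [-0.253 -0.079 -0.027  1.624  0.    -1.048] [ 0.47291974 -0.05337954  0.30394781] [2.74727220e-05 3.78305939e-01 9.25680623e-01 8.79184600e-06] 0.05974177948819461
tool x yaw 135.54242390571966
225 79
```

View pics/w3c.png

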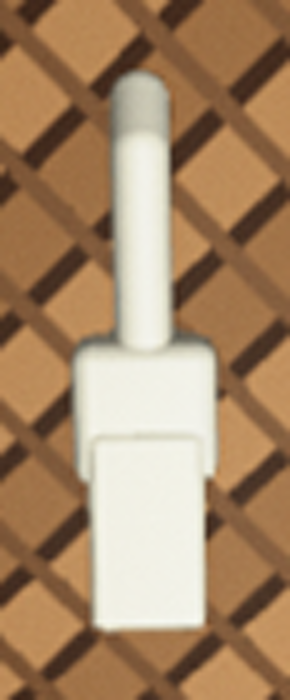

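Run:
```python
from h import *
w=load("wrist3")
def g(x,y,z): return ray(w,225+(x+.5)/5-.5,79+(y+.5)/5-.5,z)[:2]
L1,L2=g(93,630,.036),g(206,630,.036); B1,B2=g(74,346,.033),g(217,346,.033)
L=(L1+L2)/2;B=(B1+B2)/2
print(np.linalg.norm(L1-L2),np.linalg.norm(B1-B2))
x=(L-B);print(np.linalg.norm(L-B),"exp 60");x/=np.linalg.norm(x)
print("yaw",np.degrees(np.arctan2(x[1],x[0])), "axis from L",L-x*.045,"from B",B+x*.015)
for e in(L2-L1,B2-B1):print(np.degrees(np.arctan2(e[1],e[0]))-90)
```

```text
0.023751136738457083 0.028807685427847285
0.0596250555404888 exp 60
yaw 46.35892237320769 axis from L [ 0.47215414 -0.05423301] from B [ 0.47241291 -0.05396167]
45.587432261137906
45.5775791028027
```

Call:
drive_tool(
  slide=[
    [0,-0.06,4],
    [0,0,4],
    [0,0,4],
    [0,0,4],
    [0,0,3],
    [0,0,2],
    [0,0,1],
    [0,0,0.5],
    [0,0,0],
    [0,0,0],
  ],
  spin=[0,0,0,0,0,0,0,0,0,0],
  jaw=[70,70,70,70,70,70,70,70,70,70],
)

```text
t: 5.7
position: [0.4736, -0.054, 0.0803]
orientation: [0.001, 0.378, 0.926, 0.0]
contact_force: [0.3, -0.1, -0.7]
width: 0.0599
```

Call:
drive_tool(
  slide=[
    [0,0,0],
    [0,0,0],
    [0,0,0],
    [0,0,0],
    [0,0,0],
    [0,0,0],
    [0,0,0],
  ],
  spin=[0,0,0,0,0,0,0],
  jaw=[10,10,10,10,10,10,10],
  force=40,
)

```text
t: 6.4
position: [0.4736, -0.054, 0.0802]
orientation: [0.001, 0.378, 0.926, 0.0]
contact_force: [0.6, 0.9, 6.4]
width: 0.0297
```

Call:
drive_tool(
  slide=[
    [0,0,-1],
    [0,0,-3],
    [0,0,-4],
    [0,0,-4],
    [0,0,-4],
    [0,0,-3.5],
    [0,0,-1.5],
    [0,0,0],
    [0,0,0],
  ],
  spin=[0,0,0,0,0,0,0,0,0],
  jaw=[10,10,10,10,10,10,10,10,10],
)

```text
t: 7.3
position: [0.4723, -0.0537, 0.2883]
orientation: [-0.0, 0.378, 0.926, -0.0]
contact_force: [-0.4, -0.7, -0.4]
width: 0.0294
```

```bash
cat > st.py <<'E'
from h import *
from station import r
def tool():
    s=r.read_state();q=s["orientation"]
    from scipy.spatial.transform import Rotation as R
    M=R.from_quat([q[1],q[2],q[3],q[0]]).as_matrix();return s,M,s["position"]
E
python3 - <<'E'
from st import *
s,M,p=tool();print(s["t"],p,M.round(4).tolist(),s["contact_force"],s["width"])
for n in("wrist","side","scene"):
    c=snap(n,"4")
    cv2.imwrite(f"pics/{n}4.png",cv2.cvtColor(c["img"],4))
    print(n,proj(c,p+M[:,2]*.054))
c=load("wrist4");P=cloud(c)
Q=(P-p)@M
im=c["img"].astype(int)
wm=(im.min(-1)>150)&(im.max(-1)-im.min(-1)<50)&(c["depth"]>0)&(abs(Q[...,0])<.02)&(abs(Q[...,1])<.08)&(Q[...,2]>.03)&(Q[...,2]<.09)
X=Q[wm];print(len(X),X.min(0),X.max(0))
v,u=np.nonzero(wm);x0,y0=u.min()-20,max(0,v.min()-20);print(x0,y0)
crop(c,x0,y0,u.max()+20,min(384,v.max()+20),4,"pics/w4c.png")
E
```

```text
7.3 [ 0.47230572 -0.05366168  0.28830618] [[-0.7147, 0.6994, -0.0009], [0.6994, 0.7147, 0.0002], [0.0008, -0.0005, -1.0]] [-0.37049651 -0.68035432 -0.38084626] 0.02937857191817678
wrist (np.float64(253.12220410866954), np.float64(278.53971373111574))
side (np.float64(273.11335068374444), np.float64(205.05493933189393))
scene (np.float64(187.44371120248232), np.float64(170.04524257552998))
10600 [-0.01958164 -0.06766693  0.03375947] [0.01988311 0.03354734 0.05890788]
177 90
```

View pics/wrist4.png

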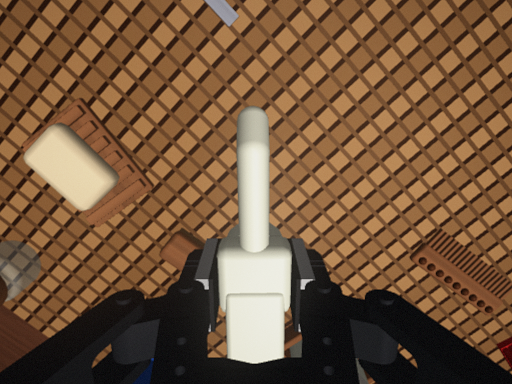

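View pics/side4.png

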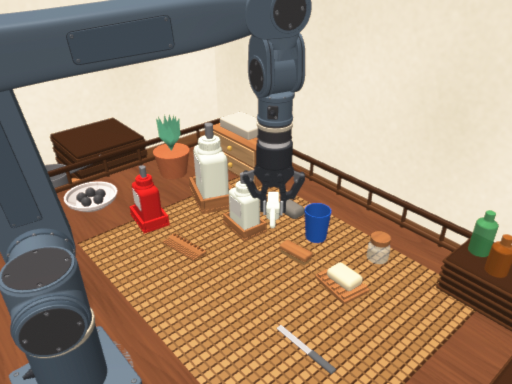

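View pics/w4c.png

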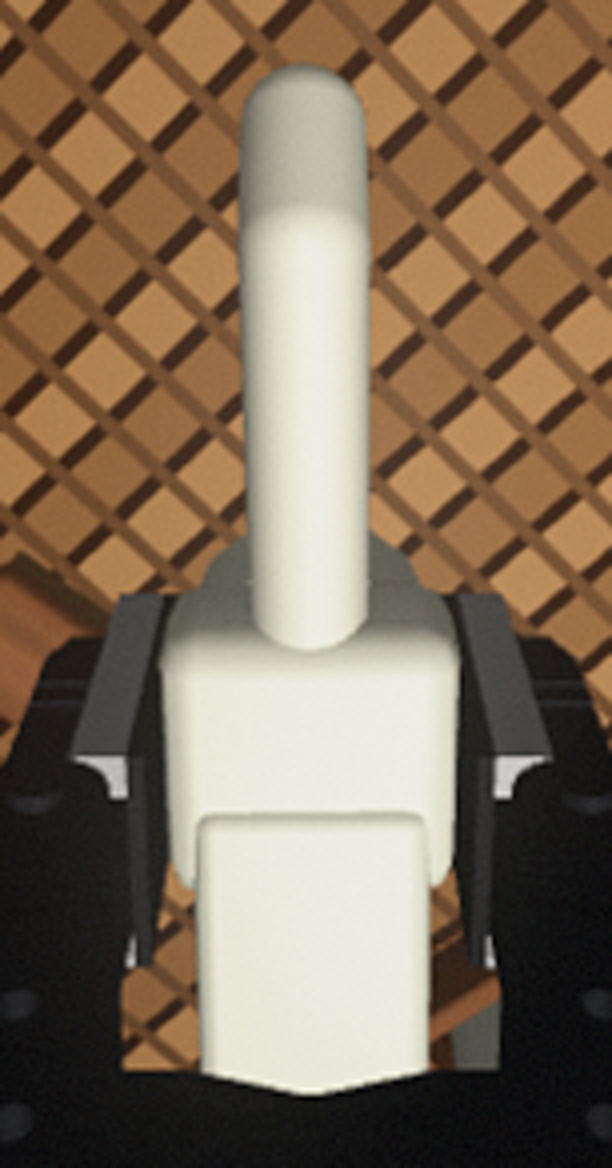

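Run:
```python
from st import *
c=load("wrist4");s,M,p=tool();Q=(cloud(c)-p)@M
for v in range(104,352,6): print(v,Q[v,255].round(4),c["img"][v,255])
```

```text
104 [-0.0003 -0.0569  0.2872] [150 106  61]
110 [-0.     -0.0672  0.0557] [177 175 157]
116 [-0.     -0.0652  0.055 ] [192 190 170]
122 [-0.     -0.0633  0.052 ] [195 192 174]
128 [-0.     -0.0615  0.0498] [194 192 174]
134 [-0.     -0.0596  0.048 ] [193 190 172]
140 [-0.     -0.0578  0.0462] [197 196 177]
146 [ 0.     -0.0559  0.0457] [227 227 208]
152 [ 0.     -0.054   0.0442] [237 236 228]
158 [ 0.     -0.0518  0.045 ] [238 237 229]
164 [ 0.     -0.0497  0.045 ] [236 236 228]
170 [ 0.     -0.0476  0.0448] [238 238 229]
176 [ 0.     -0.0455  0.0446] [238 238 228]
182 [ 0.     -0.0431  0.0451] [237 237 228]
188 [ 0.     -0.0407  0.0459] [238 238 229]
194 [ 0.     -0.0386  0.0452] [236 237 227]
200 [ 0.     -0.0364  0.0452] [238 237 228]
206 [ 0.     -0.0337  0.0462] [237 238 228]
212 [ 0.     -0.0312  0.0466] [237 237 227]
218 [ 0.     -0.0289  0.0463] [237 237 226]
224 [ 0.     -0.026   0.0475] [237 237 227]
230 [ 0.     -0.0241  0.0464] [238 237 226]
236 [ 0.     -0.0212  0.0472] [238 237 227]
242 [ 0.     -0.0184  0.0478] [237 237 226]
248 [ 0.0001 -0.0166  0.0465] [238 237 226]
254 [ 0.0001 -0.0139  0.0468] [205 203 185]
260 [ 0.0001 -0.0114  0.0467] [235 234 222]
266 [ 0.0001 -0.0091  0.046 ] [236 236 225]
272 [ 0.0001 -0.0064  0.0462] [236 236 226]
278 [ 0.0001 -0.0037  0.0463] [236 236 226]
284 [ 0.0001 -0.0009  0.0464] [236 236 225]
290 [0.0001 0.0026 0.0476] [238 237 227]
296 [0.0001 0.004  0.0455] [219 218 200]
302 [0.0001 0.0065 0.0451] [235 235 223]
308 [0.0001 0.0089 0.0445] [235 235 223]
314 [0.0001 0.0114 0.0441] [236 236 224]
320 [0.0001 0.0142 0.0441] [235 234 222]
326 [0.0001 0.0174 0.0445] [234 235 221]
332 [0.0001 0.0198 0.0439] [234 234 222]
338 [0.0001 0.0223 0.0434] [235 235 224]
344 [0.0001 0.0251 0.0431] [234 234 220]
350 [0.0001 0.0275 0.0424] [234 233 219]
```

Call:
drive_tool(
  slide=[
    [0.65,1.75,0],
    [1.25,3.45,0],
    [1.25,3.45,0],
    [1.25,3.45,0],
    [1.25,3.45,0],
    [1.25,3.45,0],
    [1.25,3.45,0],
    [0.6,1.69,0],
    [0,0,0],
    [0,0,0],
  ],
  spin=[0,0,0,0,0,0,0,0,0.08,0],
  jaw=[10,10,10,10,10,10,10,10,10,10],
)

```text
t: 8.45
position: [0.5783, 0.1807, 0.2866]
orientation: [-0.002, 0.414, 0.91, -0.001]
contact_force: [0.5, -0.4, -1.4]
width: 0.0293
```

Run:
```python
from st import *
for n in("side","scene"):
    c=snap(n,"5")
s,M,p=tool();print(s["t"],p,s["qpos"].round(3),s["contact_force"],np.degrees(np.arctan2(M[1,0],M[0,0])))
print("need tool xyz cm",(M.T@(np.array([.5786,.180,p[2]])-p)*100).round(2))
a=load("side5");b=load("scene5")
ims=[]
for c in(a,b):
    u,v=map(int,proj(c,[.578,.18,.19]))
    ims.append(cv2.resize(cv2.cvtColor(c["img"],4)[v-45:v+45,u-45:u+45],None,fx=4,fy=4,interpolation=2))
cv2.imwrite("pics/c5.png",np.hstack(ims))
```

```text
8.55 [0.57838105 0.1797751  0.28751688] [ 0.191  0.262  0.306  1.617 -0.    -0.527] [ 0.06335737 -0.55138033  0.01914771] 131.11904410176658
need tool xyz cm [ 0.    0.03 -0.  ]
```

View pics/c5.png

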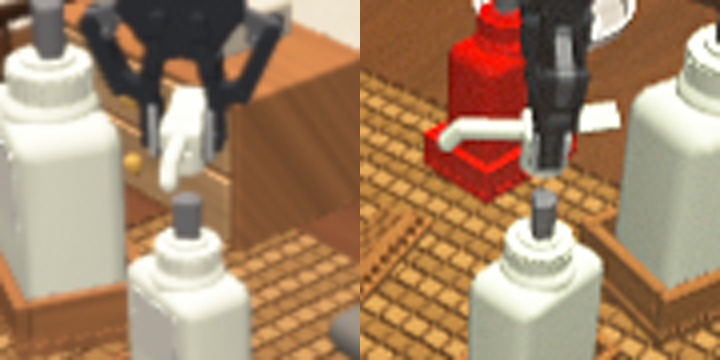

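Call:
drive_tool(
  slide=[
    [0,0.02,0.8],
    [0,0,0.8],
    [0,0,0.5],
    [0,0,0.3],
    [0,0,0.3],
    [0,0,0.2],
    [0,0,0.2],
    [0,0,0],
  ],
  spin=[0,0,0,0,0,0,0,0],
  jaw=[10,10,10,10,10,10,10,10],
)

```text
t: 9.35
position: [0.579, 0.1801, 0.2577]
orientation: [-0.0, 0.414, 0.91, -0.0]
contact_force: [-1.0, -0.9, -0.6]
width: 0.029
```

Call:
drive_tool(
  slide=[
    [0,0,0.2],
    [0,0,0.2],
    [0,0,0.2],
    [0,0,0.2],
    [0,0,0],
  ],
  spin=[0,0,0,0,0],
  jaw=[10,10,10,10,10],
)

```text
t: 9.85
position: [0.5788, 0.1801, 0.2494]
orientation: [-0.0, 0.414, 0.91, -0.0]
contact_force: [-0.8, 0.0, -0.7]
width: 0.0293
```

```bash
cat > look.py <<'E'
from st import *
import sys
t=sys.argv[1]
s,M,p=tool();print(s["t"],p,s["contact_force"].round(1),s["ft_torque"].round(2),np.degrees(np.arctan2(M[1,0],M[0,0])))
ims=[]
for n in("side","scene"):
    c=snap(n,t);u,v=map(int,proj(c,[.578,.18,.18]))
    ims.append(cv2.resize(cv2.cvtColor(c["img"],4)[v-35:v+35,u-35:u+35],None,fx=5,fy=5,interpolation=2))
cv2.imwrite(f"pics/c{t}.png",np.hstack(ims))
E
python3 look.py 6
```

```text
9.85 [0.57883631 0.18010139 0.24939042] [-0.8  0.  -0.7] [-0.    0.07 -0.01] 131.0362996496507
```

View pics/c6.png

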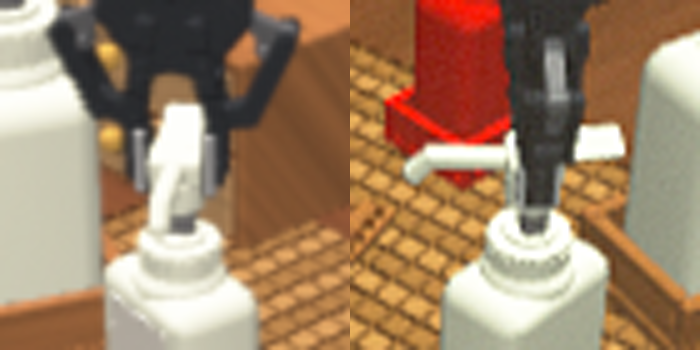

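Call:
drive_tool(
  slide=[
    [0,0,0.15],
    [0,0,0.15],
    [0,0,0],
  ],
  spin=[0,0,0],
  jaw=[10,10,10],
)

```text
t: 10.25
position: [0.5789, 0.1801, 0.2466]
orientation: [-0.0, 0.414, 0.91, -0.0]
contact_force: [0.1, 0.2, -0.9]
width: 0.0294
```

Call:
drive_tool(
  slide=[
    [0,0,0.1],
    [0,0,0],
  ],
  spin=[0,0],
  jaw=[10,10],
)

```text
t: 10.45
position: [0.579, 0.1801, 0.2458]
orientation: [-0.0, 0.414, 0.91, -0.0]
contact_force: [-0.6, -0.1, 0.2]
width: 0.0294
```

Call:
drive_tool(
  slide=[
    [0,0,0.1],
    [0,0,0],
  ],
  spin=[0,0],
  jaw=[10,10],
)

```text
t: 10.65
position: [0.5791, 0.1801, 0.2453]
orientation: [0.0, 0.414, 0.91, 0.0]
contact_force: [-0.7, -1.2, 1.3]
width: 0.0295
```

Call:
drive_tool(
  slide=[
    [0,0,0.05],
    [0,0,0],
  ],
  spin=[0,0],
  jaw=[10,10],
)

```text
t: 10.85
position: [0.5791, 0.1801, 0.2453]
orientation: [0.0, 0.414, 0.91, 0.0]
contact_force: [-1.2, -0.1, 4.0]
width: 0.0292
```

```bash
python3 look.py 7
```

```text
10.85 [0.57910215 0.18013086 0.2452507 ] [-1.2 -0.1  4. ] [-0.1   0.33 -0.01] 131.03679061681814
```

View pics/c7.png

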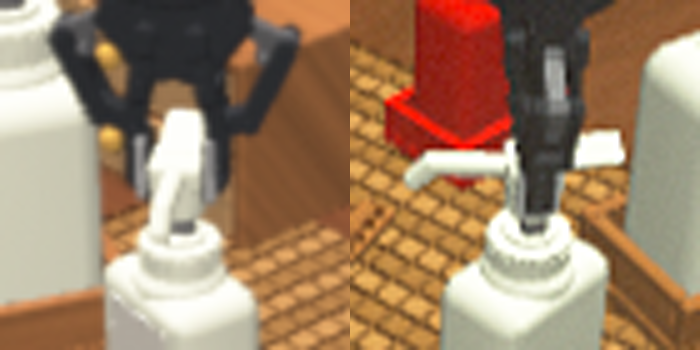

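Call:
drive_tool(
  slide=[
    [0,0,0],
    [0,0,0],
    [0,0,0],
    [0,0,0],
    [0,0,0],
    [0,0,0],
    [0,0,0],
    [0,0,0],
    [0,0,0],
    [0,0,0],
  ],
  spin=[0.05,0.1,0.1,0.1,0.1,0.1,0.1,0.1,0.07,0],
  jaw=[10,10,10,10,10,10,10,10,10,10],
)

```text
t: 11.95
position: [0.5783, 0.1794, 0.2452]
orientation: [0.0, 0.743, 0.669, -0.001]
contact_force: [-2.7, -3.1, 6.0]
width: 0.0297
```

```bash
python3 look.py 8
python3 - <<'E'
from st import *
c=snap("wrist","8");cv2.imwrite("pics/w8.png",cv2.cvtColor(c["img"],4))
print(r.read_state()["qpos"].round(3))
E
```

```text
11.95 [0.57833829 0.17942615 0.24521401] [-2.7 -3.1  6. ] [-0.42  0.76  0.04] 83.97729488285158
[ 0.191  0.255  0.214  1.531 -0.002  0.295]
```

View pics/w8.png

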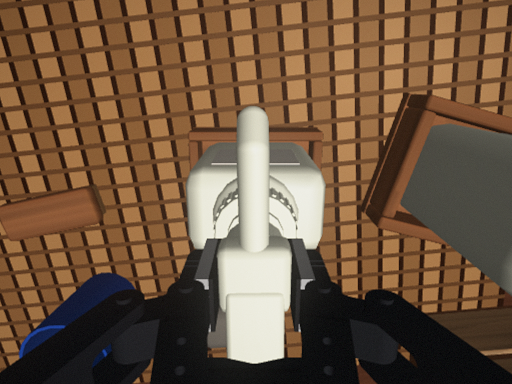

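View pics/c8.png

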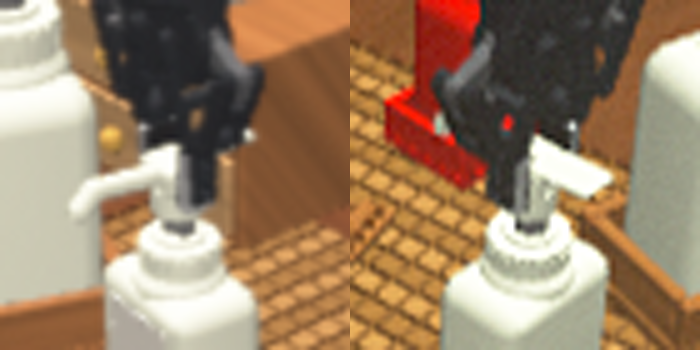

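Home: TCP at 0.2453 against 0.2452 expected, with contact at 4 N. The spout now points straight over the panel, at column 253 along the caddy's centre line. Next is the stroke.

Call:
drive_tool(
  slide=[
    [0,0,0],
    [0,0,0.15],
    [0,0,0.2],
    [0,0,0.2],
    [0,0,0.2],
    [0,0,0.2],
    [0,0,0],
  ],
  spin=[0,0,0,0,0,0,0],
  jaw=[10,10,10,10,10,10,10],
  force=60,
)

```text
t: 12.8
position: [0.5783, 0.1794, 0.2373]
orientation: [0.001, 0.743, 0.669, -0.0]
contact_force: [-5.6, -2.5, 11.4]
width: 0.0285
```

Call:
drive_tool(
  slide=[
    [0,0,0.1],
    [0,0,0.1],
    [0,0,0],
  ],
  spin=[0,0,0],
  jaw=[10,10,10],
)

```text
t: 13.1
position: [0.5783, 0.1794, 0.2362]
orientation: [0.001, 0.743, 0.669, -0.0]
contact_force: [-6.5, -2.4, 13.3]
width: 0.029
```

Call:
drive_tool(
  slide=[
    [0,0,0.1],
    [0,0,0.1],
    [0,0,0],
  ],
  spin=[0,0,0],
  jaw=[10,10,10],
)

```text
t: 13.4
position: [0.5782, 0.1794, 0.2361]
orientation: [0.001, 0.743, 0.669, 0.0]
contact_force: [-8.9, -3.0, 18.9]
width: 0.0288
```

```bash
python3 look.py 9
```

```text
13.4 [0.57820873 0.17940993 0.2361384 ] [-8.9 -3.  18.9] [-0.68  1.89 -0.01] 84.045627445796
```

View pics/c9.png

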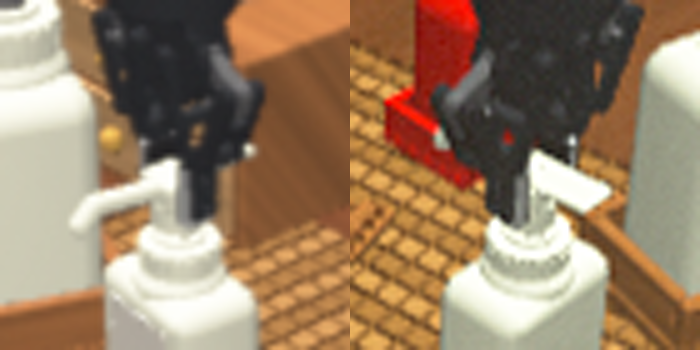

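Call:
drive_tool(
  slide=[
    [0,0,-0.2],
    [0,0,-0.25],
    [0,0,-0.25],
    [0,0,-0.25],
    [0,0,-0.25],
    [0,0,-0.1],
    [0,0,0],
    [0,0,0],
  ],
  spin=[0,0,0,0,0,0,0,0],
  jaw=[10,10,10,10,10,10,10,10],
)

```text
t: 14.3
position: [0.5783, 0.1794, 0.2451]
orientation: [0.0, 0.743, 0.669, -0.001]
contact_force: [-4.1, -2.1, 6.7]
width: 0.0291
```

Call:
drive_tool(
  slide=[
    [0,0,0],
    [0,0,0],
    [0,0,0],
    [0,0,0],
    [0,0,0],
    [0,0,0],
    [0,0,0],
  ],
  spin=[0,0,0,0,0,0,0],
  jaw=[50,65,65,65,65,65,65],
)

```text
t: 15.0
position: [0.579, 0.1801, 0.2438]
orientation: [-0.0, 0.743, 0.669, -0.0]
contact_force: [0.1, 0.1, 1.2]
width: 0.0556
```

```bash
python3 look.py 10;python3 - <<'E'
from st import *
c=snap("wrist","10");cv2.imwrite("pics/w10.png",cv2.cvtColor(c["img"],4))
E
```

```text
15.0 [0.57903588 0.18013901 0.24382973] [0.1 0.1 1.2] [-0.02  0.02 -0.02] 84.05270455600133
```

View pics/w10.png

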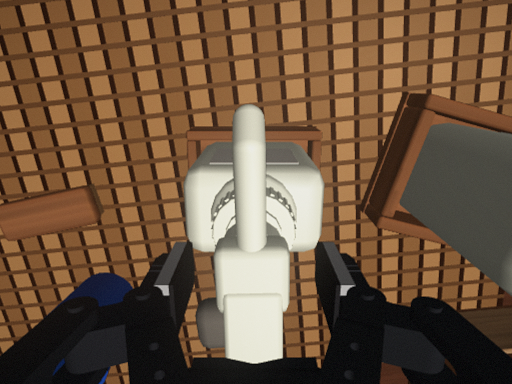

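View pics/c10.png

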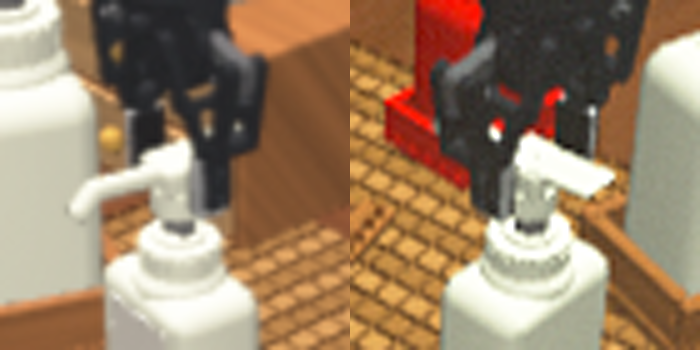

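Call:
drive_tool(
  slide=[
    [0,0,-0.5],
    [0,0,-1.5],
    [0,0,-2.5],
    [0,0,-2.5],
    [0,0,-2.5],
    [0,0,-1.5],
    [0,3,0],
    [0,2,0],
    [0,0,0],
    [0,0,0],
  ],
  spin=[0,0,0,0,0,0,0,0,0,0],
  jaw=[65,65,65,65,65,65,65,65,65,65],
)

```text
t: 16.15
position: [0.6286, 0.1749, 0.3536]
orientation: [-0.0, 0.743, 0.669, -0.001]
contact_force: [0.2, 1.0, -0.6]
width: 0.0559
```

```bash
python3 look.py 11;python3 - <<'E'
from st import *
c=snap("wrist","11");cv2.imwrite("pics/w11.png",cv2.cvtColor(c["img"],4))
P=cloud(c);im=c["img"].astype(int)
near=np.hypot(P[...,0]-.578,P[...,1]-.18)<.085
for z0,z1 in((.192,.206),(.174,.206),(.09,.13)):
    k=near&(P[...,2]>z0)&(P[...,2]<z1);X=P[k]
    print(z0,k.sum(),np.median(X[:,2]),cv2.minAreaRect((X[:,:2]*1000).astype(np.float32)))
k=near&(P[...,2]>.172)&(P[...,2]<.206)
v,u=np.nonzero(k);x0,y0=u.min()-20,max(0,v.min()-20);print(x0,y0)
crop(c,x0,y0,u.max()+20,v.max()+20,4,"pics/w11c.png")
for n in("scene","side"):cv2.imwrite(f"pics/{n}11.png",cv2.cvtColor(load(n+"11")["img"],4))
E
```

```text
16.15 [0.62860432 0.17486888 0.35355426] [ 0.2  1.  -0.6] [ 0.   -0.    0.03] 84.03445265700218
0.192 4979 0.19797476638901976 ((568.4000244140625, 180.07290649414062), (29.82430648803711, 107.38939666748047), 85.47095489501953)
0.174 5162 0.1978625552437851 ((565.8025512695312, 180.27865600585938), (29.82430648803711, 112.60061645507812), 85.47095489501953)
0.09 3341 0.11971703146266205 ((577.1876220703125, 180.02410888671875), (88.09695434570312, 57.21024703979492), 84.10125732421875)
210 0
```

View pics/w11c.png

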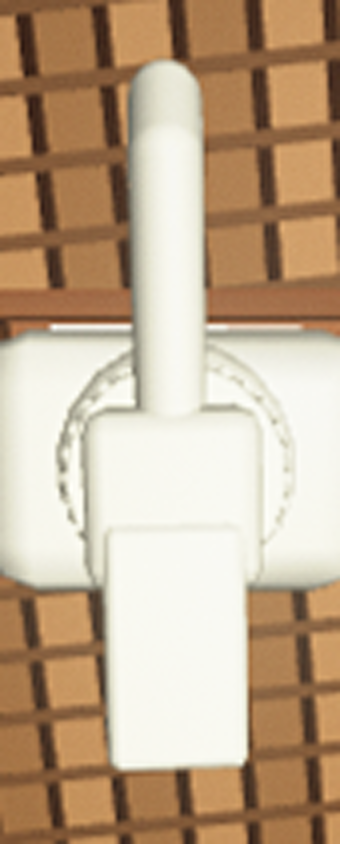

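View pics/c11.png

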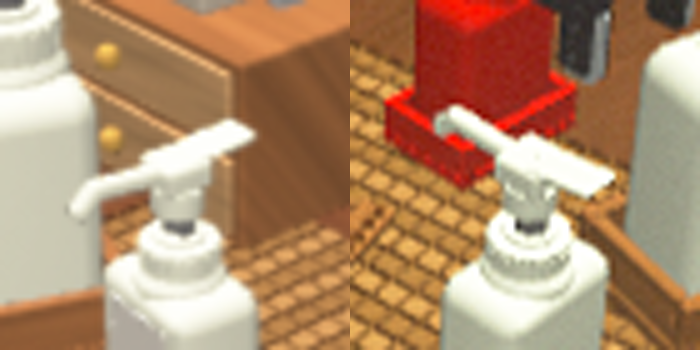

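View pics/scene11.png

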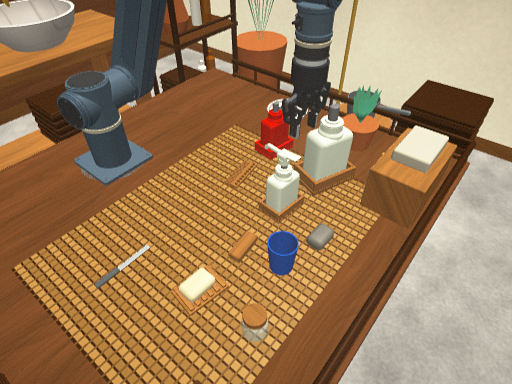

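Run:
```python
from h import *
a,b=load("scene0")["img"],load("scene11")["img"]
d=(cv2.absdiff(a,b).max(-1)>60)
for n,(x0,y0,x1,y1) in dict(soap=(170,260,230,312),cup=(262,228,302,278),jar=(238,300,275,345),brush=(228,226,260,262),pumice=(305,222,336,252),file=(92,240,152,290),comb=(225,157,256,190)).items():
    print(n,d[y0:y1,x0:x1].sum())
from station import r
print(r.read_state()["contact_force"]); print(r.close_job())
```

```text
soap 0
cup 0
jar 0
brush 0
pumice 0
file 0
comb 193
[ 0.09786463  0.38559426 -0.35625836]
the job is handed in; nothing more can be done
None
```

Run:
```python
from h import *
a,b=load("side0")["img"],load("side11")["img"]
print((cv2.absdiff(a,b).max(-1)>60)[228:262,160:212].sum())
```

```text
0
```

The lever head is back on the small white dispenser, its spout points out over the front, and the job is handed in (about 16 s of the 54 s used).

- **Fitting:** I found the stem's flat in the wrist camera, 47° anticlockwise of the front. I turned the head to match before lowering it, so it slid straight home without a turning search on the stem. It reached the expected height (TCP 0.2453 m against 0.2452 m expected).
- **Turning and stroke:** I turned head and stem clockwise to the front. I then pushed down 9 mm until it stopped at about 19 N, raised the arm with the spring and let go.

**Last checks:**
- The head stands free and fully home, with its block top at 0.198 m as it should be.
- The spout is about 1.4° off straight ahead, which is within the socket's play. It was straight while gripped and shifted slightly on release. I left it there.
- The before-and-after scene pictures show no change at the soap, cup, jar, nail brush, pumice and nail file. The comb's patch differed there because the gripper was in front of it in the first picture. The side view, compared just after handing in, shows no change at the comb.

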